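Put the paints back on their trays

TASK

Put the four paints away on the painting desk: stand each dropper bottle in the small round tray of its own colour and each squat paint pot in the large round tray of the colour of its lid, upright and flat on the tray's floor, and let go. Do not knock any paint over, and leave the toy figure and the computer mouse where they are.

Things in the scene. Friction and masses are not known exactly. Their poses are not given: they have to be found in the camera images.
- orange_dropper: loose orange paint dropper bottle: upright orange cylinder 26 mm in diameter and 52 mm high, a short cone to 58 mm, then a thin white nozzle cap 13 mm wide up to 75 mm; 25 to 49 g. Origin: centre of its underside, z up. Starts standing on the desk.
- orange_pot: loose squat paint pot: upright cylinder 46 mm in diameter, 48 mm high, white body, lid in orange (the top 14 mm, same diameter, a white spot 28 mm wide on top); 49 to 98 g. Origin: centre of its underside, z up. Starts standing on the desk.
- orange_small_tray: small round orange tray with a black floor, stuck to the desk, for the orange dropper bottle: inside diameter 42 mm, wall 4 mm thick (outside 50 mm), rim 12 mm above the desk, inner floor 4 mm above the desk. Origin: centre of its underside, on the desk; z up.
- orange_large_tray: large round orange tray with a black floor, stuck to the desk, for the orange paint pot: inside diameter 62 mm, wall 4 mm thick (outside 70 mm), rim 12 mm above the desk, inner floor 4 mm above the desk. Origin: centre of its underside, on the desk; z up.
- blue_dropper: loose blue paint dropper bottle: upright blue cylinder 26 mm in diameter and 52 mm high, a short cone to 58 mm, then a thin white nozzle cap 13 mm wide up to 75 mm; 25 to 49 g. Origin: centre of its underside, z up. Starts standing on the desk.
- blue_pot: loose squat paint pot: upright cylinder 46 mm in diameter, 48 mm high, white body, lid in blue (the top 14 mm, same diameter, a white spot 28 mm wide on top); 49 to 98 g. Origin: centre of its underside, z up. Starts standing on the desk.
- blue_small_tray: small round blue tray with a black floor, stuck to the desk, for the blue dropper bottle: inside diameter 42 mm, wall 4 mm thick (outside 50 mm), rim 12 mm above the desk, inner floor 4 mm above the desk. Origin: centre of its underside, on the desk; z up.
- blue_large_tray: large round blue tray with a black floor, stuck to the desk, for the blue paint pot: inside diameter 62 mm, wall 4 mm thick (outside 70 mm), rim 12 mm above the desk, inner floor 4 mm above the desk. Origin: centre of its underside, on the desk; z up.
- figure: bystander: small painted toy soldier (green and grey, copper head) on a black painting handle 42 mm in diameter, 87 mm high in all, standing loose on the desk at the far side. Origin: centre of its underside. Not to be moved.
- mouse: bystander: silver and white computer mouse, 105 x 58 x 35 mm, loose on the desk at the robot's right. Origin: centre of its underside, x along its length. Not to be moved. (A white cup, 72 mm wide and 85 mm high, stands at the opposite, left end of the desk mat, more than 0.4 m left of the middle; it plays no part.)
Not all that is in view belongs to the job. Leave any purple or yellow look-alike of the blue_large_tray alone.

How it is judged (in metres and radians):
At the end, for the whole second after the job is handed in: Each of the four paints stands in its own tray: within 10 mm of the tray's centre, its underside on the tray's floor (2 to 6.5 mm above the tray's underside), upright within 0.08 rad, and at rest (under 0.02 m/s and 0.2 rad/s) (horizontal distance between orange_dropper and orange_small_tray below 0.01 m and z of orange_dropper in the frame of orange_small_tray between 0.002 and 0.0065 m and angle between each of orange_dropper, orange_pot, blue_dropper, blue_pot's own z axis and vertical below 0.08 rad and linear speed of each of orange_dropper, orange_pot, blue_dropper, blue_pot below 0.02 m/s and angular speed of each of orange_dropper, orange_pot, blue_dropper, blue_pot below 0.2 rad/s and horizontal distance between orange_pot and orange_large_tray below 0.01 m and z of orange_pot in the frame of orange_large_tray between 0.002 and 0.0065 m and horizontal distance between blue_dropper and blue_small_tray below 0.01 m and z of blue_dropper in the frame of blue_small_tray between 0.002 and 0.0065 m and horizontal distance between blue_pot and blue_large_tray below 0.01 m and z of blue_pot in the frame of blue_large_tray between 0.002 and 0.0065 m); the robot touches nothing.
It fails at once if a paint is knocked over (tilted by more than 0.7 rad) (angle between any of orange_dropper, orange_pot, blue_dropper, blue_pot's own z axis and vertical above 0.7 rad).
It fails at once if the figure or the mouse is moved by more than 15 mm (distance of any of figure, mouse from where it was at the start of the episode above 0.015 m).
It also fails if it takes over 128 s, if anything falls off the work surface, if the arm or the gripper's body presses on something with over 40 N, if the wrist force passes 120 N, or if a joint passes its speed limit or range.

ROBOT

A 6-joint arm with a two-finger parallel gripper is mounted at the origin on the work surface. World frame = base frame: x ahead of the robot, y to its left, z up, the work surface at z = 0. Lengths are in mm, angles in rad, forces in N, time in s.
With the tool pointing down it reaches from about 300 to 850 mm from the base axis. Payload 4.2 kg.
Tool frame: the origin (TCP) lies at the very end of the fingers, on their centre line; the grasp point (between the pads) lies 19 mm behind it; x points along the fingers, y is the direction in which the jaws open and shut, and the axes are right-handed (so a half turn about x gives the same grasp; the last joint's range is limited). The gripper opens to 91 mm and grips with 3 to 60 N. Pads are 32 mm wide; open, the fingers measure 118 mm over their backs; the gripper's body (76 mm by 178 mm) begins 60 mm behind the grasp point.
Start: joints at [-1.204, 0.32, 1.565, -0, 1.257, -0.02], TCP at [216.91, -532.535, 213.976] pointing down, gripper open.
Joint ranges: [-3.11, 3.11], [-0.84, 2.01], [0.21, 2.61], [-1.34, 4.49], [0.05, 2.63], [-2.56, 2.56]. Speed limits (rad/s): [2.57, 2.57, 3.14, 3.14, 3.14, 3.14].

INTERFACE

Orientations are given as a unit quaternion [x, y, z, w].
In Python, from plant import arm gives the robot as it stands.
- The arm moves only by the shell command python3 -m pendant 'ROWS' [FORCE]. ROWS is a JSON object of lists of equal length, an entry for each row: "translation": the shift along the tool's x, y, z as a fraction of full scale, a list of three; "angular": the turn, a rotation vector about the tool's x, y, z as a fraction of full scale, a list of three; "grip": the opening, from 0 (shut) to 1 (fully open). A call has 1 to 12 rows; each row shifts and turns the commanded pose from where the row before left it, along the tool's axes as they then stand; what a row does not reach is not made up. Full scale, the value 1, is 50 cm for a shift and pi rad for a turn. A row lasts 1/8 s, in which the tool goes at most 62.5 mm and 10.7 degrees, less where a joint would pass 70% of its speed; a pose out of reach is approached as far as the arm can. A call with a number of a shift or a turn outside -1 to 1 is refused whole. A call with a gripper value outside its range is refused whole. The fingers move at their own pace and stop on an object; FORCE is the grip in N (left out, the last holds). Time passes only in rows, so rows that do not move let the fingers close. It gives the time, the measured TCP pose, the force and the opening at its end, in the units of the state.
- arm.state(): the state, without advancing time (a new reading comes with each control period).
- arm.camera(name): name is "side" or "top" or "wrist"; returns the picture (420x560x3 uint8, blue, green, red); there is no depth.
- arm.camera_info(name): a dict with "vertical_fov" (degrees; the focal length in pixels is half the picture's height over the tangent of half this angle, whatever the lens; pixels are square), "cx", "cy" (the principal point, pixels), "camera_from_world" (4x4, takes a point from world to camera coordinates). Camera axes: x right, y up, looking along -z (the intrinsics and any distortion apply to the point x, -y, -z); pixel columns grow to the right and rows downward; lengths in mm; the calibration is good to about 2 mm. A picture is of the moment at which its call begins: read the wrist's pose just before it. camera_info takes no time and is no camera call; for the wrist camera it gives the pose at the moment of the call.
- arm.close_job(): hands the job in, once; it reports no verdict.
The state is a dict: "time_s": time; "joints": joint angles; "qd": joint speeds; "joint_efforts": joint torques, N m; "position": TCP position; "eef_rot": TCP orientation; "wrist_force": force on the tool from outside, world axes, zero at the start; "torque": the same for the moment, N m; "opening": finger opening in mm.
Only numpy, scipy, OpenCV 4.12 (cv2) and the standard library are available. Lean on these libraries where they do the work, as an engineer would, in place of code of your own. Each camera call takes 0.05 s, during which the arm holds its last target.

## Working session

There is one attempt and no reset: what is moved stays moved. The work goes in short steps, Python scripts to look and compute and a shell command to move; the robot and the scene stay as the last step left them, time stands still between calls to the robot, and variables do not carry over. Pictures are saved under pics/ and viewed, and the job is handed in when it is done.

```bash
ls; mkdir -p pics; python3 - <<'E'
from plant import arm
import cv2
s=arm.state(); print(s)
for n in ("side","top","wrist"):
    i=arm.camera_info(n); print(n,i)
    cv2.imwrite(f"pics/a_{n}.png",arm.camera(n))
E
```

```text
pics
{'time_s': 0.0, 'joints': array([-1.20400074e+00,  3.20315552e-01,  1.56568333e+00, -6.51034506e-06,
        1.25739419e+00, -2.00058640e-02]), 'qd': array([-5.52136879e-04,  8.16459458e-04, -3.77520959e-04, -1.37998980e-03,
       -1.20733087e-03,  2.30547651e-05]), 'joint_efforts': array([-2.11663396e-04, -4.12470746e+01, -2.31974280e+01,  7.25092529e-02,
        4.56868624e-02, -1.45100280e-04]), 'position': array([ 216.71966753, -532.04683837,  213.10503078]), 'eef_rot': array([-0.6938113 , -0.1365313 ,  0.69403525, -0.13527805]), 'wrist_force': array([ 0.13745416,  0.71223874, -0.00463599]), 'torque': array([ 0.02763993, -0.02714415, -0.01730362]), 'opening': 91.27662991273566}
side {'vertical_fov': 49.228978033411344, 'cx': 279.16265694585275, 'cy': 204.6004048187558, 'camera_from_world': array([[-7.34262415e-01, -6.78507512e-01, -2.20513455e-02,
         4.01970831e+02],
       [ 3.78138200e-01, -4.35756041e-01,  8.16779147e-01,
        -3.01619425e+02],
       [-5.63799794e-01,  5.91391772e-01,  5.76528893e-01,
        -8.18432231e+02],
       [ 0.00000000e+00,  0.000000
[... 262 characters left out ...]
1214198e-01,  2.51016295e-02,  1.29862707e-01,
        -6.16759221e+02],
       [-1.30394725e-01,  2.08610394e-02,  9.91242671e-01,
        -1.06201933e+03],
       [ 0.00000000e+00,  0.00000000e+00,  0.00000000e+00,
         1.00000000e+00]])}
wrist {'vertical_fov': 58.48377623986114, 'cx': 280.6437726408296, 'cy': 211.29189349387704, 'camera_from_world': array([[ 3.78358551e-01, -9.25657186e-01, -1.89224855e-03,
        -5.74779881e+02],
       [ 8.87733864e-01,  3.63435177e-01, -2.82565848e-01,
         3.28357355e+01],
       [ 2.62246817e-01,  1.05231392e-01,  9.59246038e-01,
        -3.91103251e+02],
       [ 0.00000000e+00,  0.00000000e+00,  0.00000000e+00,
         1.00000000e+00]])}
```

View pics/a_top.png

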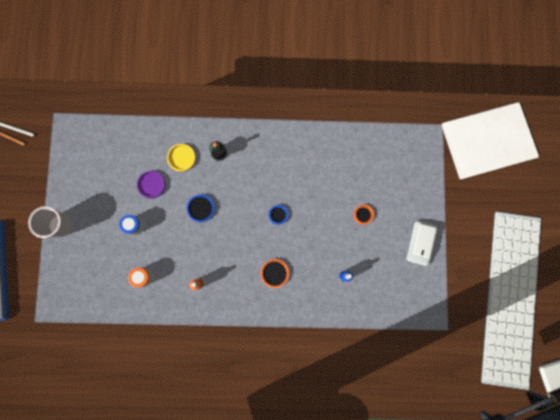

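View pics/a_side.png

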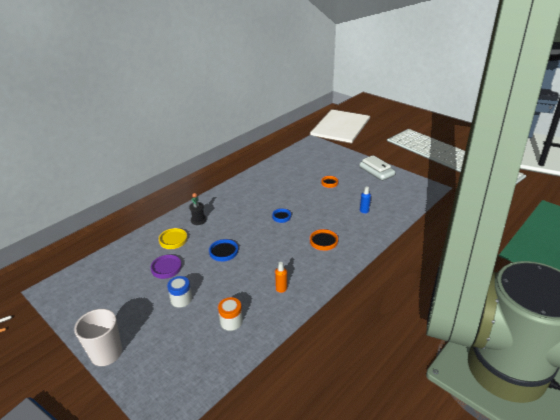

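View pics/a_wrist.png

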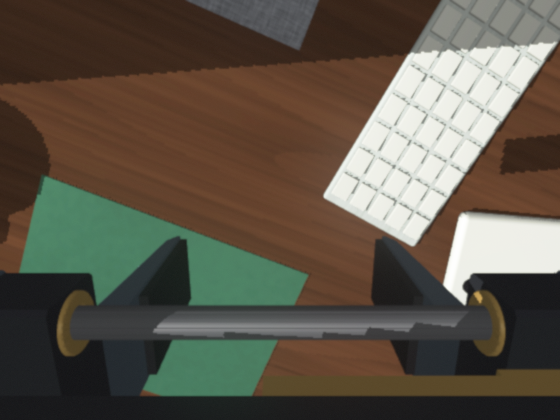

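```bash
cat > h.py <<'E'
from plant import arm
import numpy as np, cv2
def cam(n):
    i=arm.camera_info(n); img=arm.camera(n); return img,i
def ray(i,u,v,z):
    f=210/np.tan(np.radians(i["vertical_fov"]/2)); T=i["camera_from_world"]
    d=np.array([(u-i["cx"])/f,-(v-i["cy"])/f,-1.]); R=T[:3,:3]; c=-R.T@T[:3,3]; d=R.T@d
    return c+d*(z-c[2])/d[2]
def proj(i,p):
    f=210/np.tan(np.radians(i["vertical_fov"]/2)); q=i["camera_from_world"]@np.r_[p,1]
    return i["cx"]+f*q[0]/-q[2], i["cy"]-f*q[1]/-q[2]
def masks(img):
    h=cv2.cvtColor(img,cv2.COLOR_BGR2HSV)
    return {"orange":cv2.inRange(h,(3,150,110),(17,255,255)),"blue":cv2.inRange(h,(106,140,70),(122,255,255))}
def blobs(img,amin=15):
    out=[]
    for c,m in masks(img).items():
        cs,_=cv2.findContours(m,cv2.RETR_EXTERNAL,cv2.CHAIN_APPROX_NONE)
        for k in cs:
            a=cv2.contourArea(k)
            if a<amin: continue
            hu=cv2.convexHull(k); M=cv2.moments(hu); x,y,w,hh=cv2.boundingRect(k)
            out.append((c,M["m10"]/M["m00"],M["m01"]/M["m00"],a,w,hh))
    return out
E
python3 - <<'E'
from h import *
for n in ("top","side"):
    img,i=cam(n)
    for b in blobs(img): 
        print(n,b[0],np.round(b[1:],1),"z10",np.round(ray(i,b[1],b[2],10)[:2],1),"z48",np.round(ray(i,b[1],b[2],48)[:2],1),"z30",np.round(ray(i,b[1],b[2],30)[:2],1))
E
```

```text
top orange [194.9 284.4  17.5  11.   10. ] z10 [436.3 118.2] z48 [437.6 112.2] z30 [437.  115.1]
top orange [138.4 276.9 265.5  20.   19. ] z10 [451.1 255.4] z48 [451.9 244.8] z30 [451.6 249.8]
top orange [274.7 272.9 566.5  28.   28. ] z10 [468.1 -74.9] z48 [468.3 -74.3] z30 [468.2 -74.6]
top orange [363.6 214.1 272.5  20.   19. ] z10 [ 618.4 -293.5] z48 [ 613.6 -285.6] z30 [ 615.9 -289.4]
top orange [ 11.1 138.3  54.   25.   13. ] z10 [787.4 593.3] z48 [776.8 571.3] z30 [781.8 581.7]
top blue [344.9 275.7  35.   10.   10. ] z10 [ 465.2 -247. ] z48 [ 465.5 -240.7] z30 [ 465.3 -243.7]
top blue [  1.3 247.   21.    4.   36. ] z10 [515.8 590.1] z48 [514.4 568.2] z30 [515.  578.6]
top blue [128.9 223.7 249.5  19.   18. ] z10 [580.  286.6] z48 [576.5 275. ] z30 [578.1 280.5]
top blue [278.2 214.2 261.   19.   19. ] z10 [612.8 -80.2] z48 [608.1 -79.5] z30 [610.4 -79.8]
top blue [200.5 207.8 551.5  28.   27. ] z10 [623.9 112.8] z48 [618.9 107. ] z30 [621.3 109.8]
side orange [229.3 307.5 368.   23.   22. ] z10 [476.8 228. ] z48 [448.8 249. ] z30 [462.1 239.1]
side orange [280.6 279.9 201.5  12.   24. ] z10 [451.5  98.9] z48 [424.8 126.8] z30 [437.4 113.5]
side orange [323.3 239.5 450.5  28.   22. ] z10 [467.3 -72.5] z48 [439.7 -35.6] z30 [452.8 -53.1]
side orange [329.2 181.4 144.5  17.   12. ] z10 [ 618.5 -291.8] z48 [ 583.  -243.2] z30 [ 599.8 -266.2]
side blue [178.  285.4 309.   22.   20. ] z10 [608.4 259.7] z48 [573.4 279.1] z30 [590.  269.9]
side blue [223.1 249.9 482.5  29.   23. ] z10 [622.9 115.3] z48 [587.1 142.4] z30 [604.1 129.6]
side blue [281.1 215.3 193.5  19.   14. ] z10 [612.  -77.8] z48 [576.8 -40.5] z30 [593.5 -58.2]
side blue [364.8 202.5 150.5  11.   21. ] z10 [ 480.2 -269.9] z48 [ 452.  -222.4] z30 [ 465.4 -244.9]
```

```bash
cat >> h.py <<'E'
from scipy.spatial.transform import Rotation as Ro
def delta(target, Rt=None, s=None):
    """fraction-of-scale shift in tool axes from measured pose to target; also turn to Rt"""
    s=s or arm.state(); R=Ro.from_quat(s["eef_rot"])
    print("pos",np.round(s["position"],1),"t",s["time_s"],"open",round(s["opening"],1))
    print("shift tool mm",np.round(R.inv().apply(np.array(target)-s["position"]),1),"frac",np.round(R.inv().apply(np.array(target)-s["position"])/500,4))
    if Rt is not None: print("turn frac",np.round((R.inv()*Rt).as_rotvec()/np.pi,4))
E
python3 - <<'E'
from h import *
s=arm.state(); R=Ro.from_quat(s["eef_rot"]).as_matrix(); print(R.round(4))
print(np.degrees(np.arctan2(R[1,1],R[0,1])))
# candidates x down
for y in ([0,1,0],[0,-1,0],[1,0,0],[-1,0,0]):
    x=np.array([0,0,-1.]);y=np.array(y,float)
    Rt=Ro.from_matrix(np.c_[x,y,np.cross(x,y)]); print(y,np.cross(x,y)); delta([465,-244,150],Rt)
E
```

```text
[[-3.000e-04  3.773e-01 -9.261e-01]
 [ 7.000e-04 -9.261e-01 -3.773e-01]
 [-1.000e+00 -7.000e-04  0.000e+00]]
-67.83485129052913
[0. 1. 0.] [ 1. -0.  0.]
pos [ 216.8 -532.3  213.6] t 0.25 open 91.2
shift tool mm [  63.7 -173.3 -338.6] frac [ 0.1274 -0.3467 -0.6772]
turn frac [-8.769e-01 -3.000e-04  1.000e-04]
[ 0. -1.  0.] [-1. -0. -0.]
pos [ 216.8 -532.3  213.6] t 0.25 open 91.2
shift tool mm [  63.7 -173.3 -338.6] frac [ 0.1274 -0.3467 -0.6772]
turn frac [0.1231 0.     0.0002]
[1. 0. 0.] [ 0. -1.  0.]
pos [ 216.8 -532.3  213.6] t 0.25 open 91.2
shift tool mm [  63.7 -173.3 -338.6] frac [ 0.1274 -0.3467 -0.6772]
turn frac [-3.769e-01 -1.000e-04  2.000e-04]
[-1.  0.  0.] [0. 1. 0.]
pos [ 216.8 -532.3  213.6] t 0.25 open 91.2
shift tool mm [  63.7 -173.3 -338.6] frac [ 0.1274 -0.3467 -0.6772]
turn frac [6.231e-01 2.000e-04 2.000e-04]
```

```bash
python3 -m pendant '{"translation":[[0,0,0],[0,0,0],[0,0,0],[0,-0.072,-0.062],[0,-0.072,-0.062],[0,-0.072,-0.062],[0,-0.072,-0.062],[0,-0.072,-0.062],[0,-0.072,-0.062],[0,-0.072,-0.062],[0,-0.072,-0.062],[0,0,0]],"angular":[[0.041,0,0],[0.041,0,0],[0.041,0,0],[0,0,0],[0,0,0],[0,0,0],[0,0,0],[0,0,0],[0,0,0],[0,0,0],[0,0,0],[0,0,0]],"grip":[1,1,1,1,1,1,1,1,1,1,1,1]}' 20
cat >> h.py <<'E'
RT=Ro.from_matrix(np.array([[0,0,-1.],[0,-1,0],[-1,0,0]]))
E
python3 - <<'E'
from h import *
delta([465,-244,20],RT)
img,i=cam("wrist"); cv2.imwrite("pics/b.png",img)
for b in blobs(img,40): print(b[0],np.round(b[1:],1),"z10",np.round(ray(i,b[1],b[2],10)[:2],1),"z52",np.round(ray(i,b[1],b[2],52)[:2],1))
E
```

```text
time_s: 1.75
position: [466.3, -242.3, 213.8]
eef_rot: [0.707, 0.002, -0.707, 0.002]
wrist_force: [-0.3, -0.1, -0.5]
opening: 91.2
pos [ 466.3 -242.3  213.8] t 1.75 open 91.2
shift tool mm [193.8   1.8   1.4] frac [0.3876 0.0036 0.0028]
turn frac [ 0.0015 -0.0001  0.0001]
orange [ 115.2  178.8 3431.    69.    66. ] z10 [469.4 -75.1] z52 [478. -94.]
orange [336.8  21.4 614.5  55.   48. ] z10 [ 615.5 -292.8] z52 [ 607.7 -287.1]
blue [280.5 189.6 182.5  24.   30. ] z10 [ 459.2 -242.8] z52 [ 469.  -242.8]
blue [ 102.    24.4 2373.5   57.    53. ] z10 [611.8 -80. ] z52 [604.4 -98.3]
```

View pics/b.png

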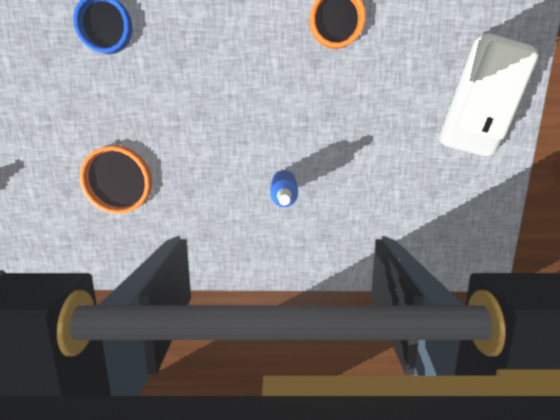

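```bash
python3 -m pendant '{"translation":[[0.045,0.0036,0.0028],[0.045,0,0],[0.045,0,0],[0.045,0,0],[0.045,0,0],[0.045,0,0],[0.045,0,0],[0.045,0,0],[0.02,0,0],[0.0076,0,0],[0,0,0],[0,0,0]],"angular":[[0,0,0],[0,0,0],[0,0,0],[0,0,0],[0,0,0],[0,0,0],[0,0,0],[0,0,0],[0,0,0],[0,0,0],[0,0,0],[0,0,0]],"grip":[1,1,1,1,1,1,1,1,1,1,1,1]}' 15
python3 - <<'E'
from h import *
delta([465,-244,20],RT)
img,i=cam("wrist"); cv2.imwrite("pics/c.png",img)
E
```

```text
time_s: 3.3
position: [463.9, -246.6, 20.9]
eef_rot: [0.708, -0.0, -0.707, 0.0]
wrist_force: [-0.4, -0.1, 0.6]
opening: 91.3
pos [ 463.9 -246.6   20.9] t 3.3 open 91.3
shift tool mm [ 0.9 -2.6 -1.1] frac [ 0.0018 -0.0052 -0.0023]
turn frac [ 0.0001 -0.0004 -0.0003]
```

View pics/c.png

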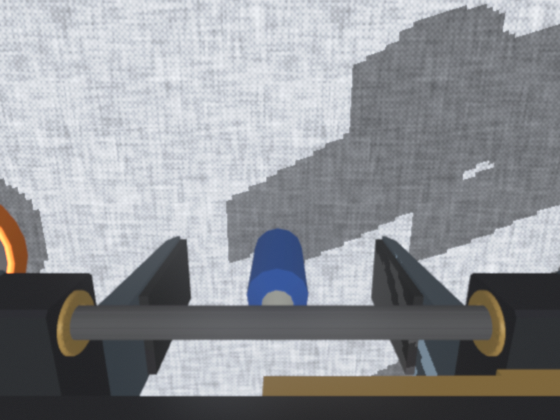

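```bash
python3 -m pendant '{"translation":[[0,-0.004,-0.002],[0,0,0],[0,0,0],[0,0,0],[0,0,0],[0,0,0],[0,0,0],[0,0,0]],"angular":[[0,0,0],[0,0,0],[0,0,0],[0,0,0],[0,0,0],[0,0,0],[0,0,0],[0,0,0]],"grip":[1,0,0,0,0,0,0,0]}' 15
python3 - <<'E'
from h import *
delta([612.4,-79.2,120],RT)
img,i=cam("wrist"); cv2.imwrite("pics/d.png",img)
E
```

```text
time_s: 4.35
position: [464.4, -244.3, 20.2]
eef_rot: [0.707, 0.0, -0.707, 0.0]
wrist_force: [0.8, -0.5, -0.4]
opening: 25.7
pos [ 464.4 -244.3   20.2] t 4.35 open 25.7
shift tool mm [ -99.9 -165.  -148. ] frac [-0.1997 -0.3301 -0.2961]
turn frac [ 0.0001 -0.     -0.0001]
```

View pics/d.png

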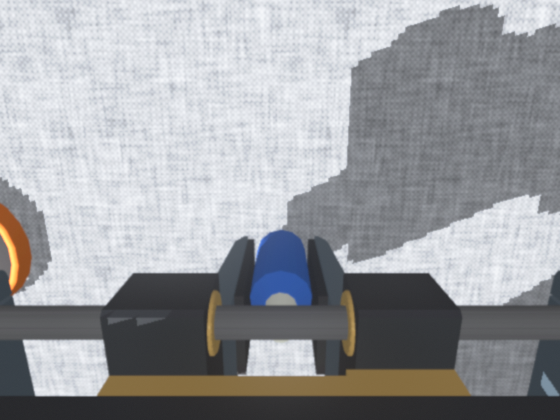

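```bash
python3 -m pendant '{"translation":[[-0.02,0,0],[-0.04,0,0],[-0.05,0,0],[-0.05,0,0],[-0.04,-0.02,-0.018],[0,-0.055,-0.05],[0,-0.055,-0.05],[0,-0.055,-0.05],[0,-0.055,-0.05],[0,-0.05,-0.044],[0,-0.04,-0.034],[0,0,0]],"angular":[[0,0,0],[0,0,0],[0,0,0],[0,0,0],[0,0,0],[0,0,0],[0,0,0],[0,0,0],[0,0,0],[0,0,0],[0,0,0],[0,0,0]],"grip":[0,0,0,0,0,0,0,0,0,0,0,0]}'
python3 - <<'E'
from h import *
delta([612.4,-79.2,24],RT)
img,i=cam("wrist"); cv2.imwrite("pics/e.png",img)
for b in blobs(img,40): print(b[0],np.round(b[1:],1),"z10",np.round(ray(i,b[1],b[2],10)[:2],1),"z52",np.round(ray(i,b[1],b[2],52)[:2],1))
E
```

```text
time_s: 5.9
position: [613.2, -78.0, 120.3]
eef_rot: [0.707, 0.001, -0.707, 0.001]
wrist_force: [-0.1, -0.1, -0.5]
opening: 25.9
pos [613.2 -78.  120.3] t 5.9 open 25.9
shift tool mm [96.3  1.2  0.9] frac [0.1926 0.0023 0.0017]
turn frac [ 0.0008 -0.0001 -0.0001]
orange [ 72.5 386.3 511.5  37.   21. ] z10 [445.  108.7] z52 [482.2  80.6]
orange [305.2 357.3 262.   21.   37. ] z10 [ 476.7 -100.9] z52 [509.1 -97.5]
orange [541.8 201.  791.5  41.   63. ] z10 [ 619.6 -280.6] z52 [ 630.6 -250.4]
blue [ 281.1  243.2 6040.5   63.   128. ] z10 [584.  -79.2] z52 [600.3 -79.1]
blue [  36.8  191.6 1491.5   81.    88. ] z10 [625.6 108.5] z52 [635.7  80.5]
```

View pics/e.png

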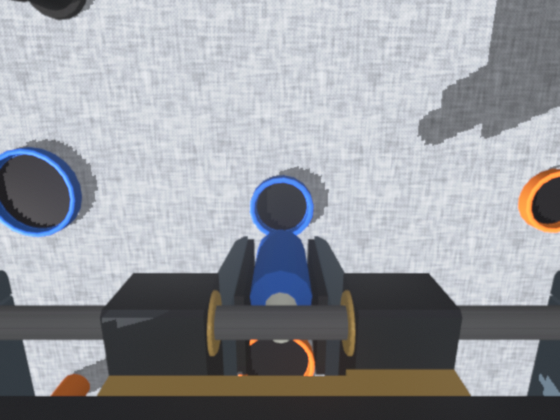

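```bash
python3 - <<'E'
from h import *
i=arm.camera_info("wrist"); print(ray(i,281.5,207,11)); delta([612.4,-79.2,24],RT)
print(ray(i,40,192,11))
E
```

```text
[613.30429108 -80.36049624  11.        ]
pos [612.3 -78.9 120.1] t 5.95 open 25.6
shift tool mm [96.1  0.2 -0.2] frac [ 0.1923  0.0005 -0.0004]
turn frac [ 0.0005  0.0002 -0.0002]
[624.70412261 104.32889293  11.        ]
```

```bash
python3 -m pendant '{"translation":[[0.03,0.002,-0.001],[0.04,0,0],[0.04,0,0],[0.03,0,0],[0.02,0,0],[0.015,0,0],[0.01,0,0],[0.004,0,0],[0.001,0,0],[0,0,0],[0,0,0]],"angular":[[0,0,0],[0,0,0],[0,0,0],[0,0,0],[0,0,0],[0,0,0],[0,0,0],[0,0,0],[0,0,0],[0,0,0],[0,0,0]],"grip":[0,0,0,0,0,0,0,0,0,0,0]}'
python3 - <<'E'
from h import *
delta([612.8,-79.5,24],RT); print(arm.state()["wrist_force"])
img,i=cam("wrist"); cv2.imwrite("pics/f.png",img)
img,i=cam("side"); cv2.imwrite("pics/f2.png",cv2.resize(img[150:290,200:380],None,fx=4,fy=4))
E
```

```text
time_s: 7.32
position: [613.1, -80.2, 25.5]
eef_rot: [0.707, 0.0, -0.707, 0.0]
wrist_force: [-0.0, 0.4, -0.5]
opening: 25.3
pos [613.1 -80.2  25.5] t 7.325 open 25.3
shift tool mm [ 1.5 -0.7  0.3] frac [ 0.0029 -0.0014  0.0005]
turn frac [ 0.0001 -0.0002 -0.0001]
[-0.02890785  0.36505556 -0.50437449]
```

View pics/f.png

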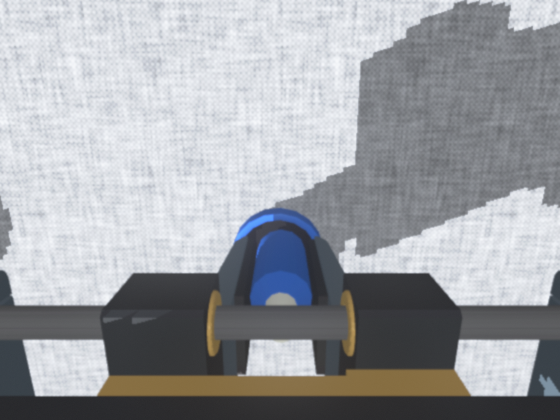

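View pics/f2.png

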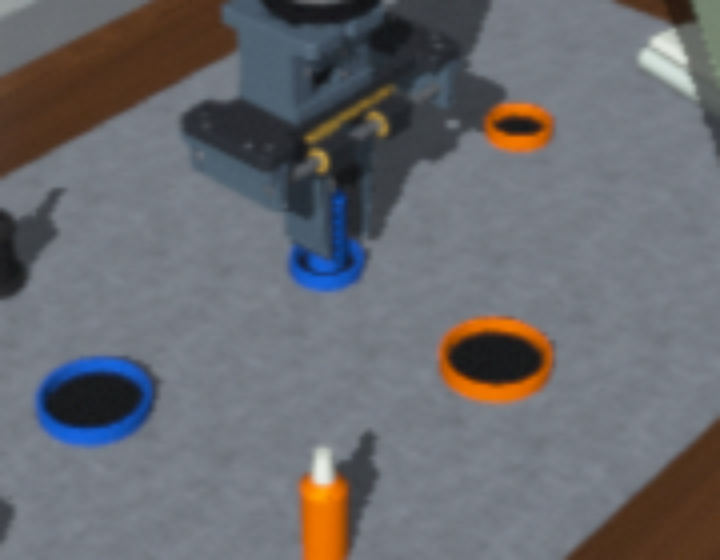

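```bash
python3 -m pendant '{"translation":[[0.0015,-0.0015,0],[0,0,0],[0,0,0],[0,0,0],[0,0,0],[0,0,0],[0,0,0],[0,0,0]],"angular":[[0,0,0],[0,0,0],[0,0,0],[0,0,0],[0,0,0],[0,0,0],[0,0,0],[0,0,0]],"grip":[0,0,0.32,0.4,0.6,0.6,0.6,0.6]}'
python3 - <<'E'
from h import *
delta([612.8,-79.5,120],RT); print(arm.state()["wrist_force"])
img,i=cam("wrist"); cv2.imwrite("pics/g.png",img)
E
```

```text
time_s: 8.43
position: [612.9, -79.5, 24.4]
eef_rot: [0.707, 0.0, -0.707, 0.0]
wrist_force: [-0.5, 0.3, 0.8]
opening: 54.6
pos [612.9 -79.5  24.4] t 8.425 open 54.6
shift tool mm [-95.6   0.    0.1] frac [-1.912e-01  1.000e-04  1.000e-04]
turn frac [ 0.0001 -0.     -0.    ]
[-0.54252501  0.32014993  0.79433537]
```

View pics/g.png

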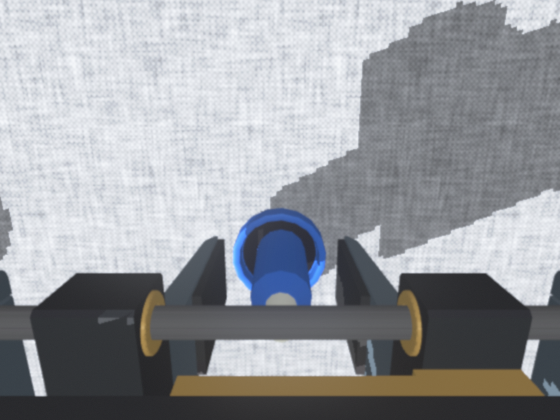

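```bash
python3 -m pendant '{"translation":[[-0.03,0,0],[-0.05,0,0],[-0.08,0,0],[-0.05,0,0],[-0.04,-0.027,0.022],[0,-0.06,0.055],[0,-0.06,0.055],[0,-0.06,0.055],[0,-0.06,0.055],[0,-0.06,0.055],[0,-0.06,0.055],[0,0,0]],"angular":[[0,0,0],[0,0,0],[0,0,0],[0,0,0],[0,0,0],[0,0,0],[0,0,0],[0,0,0],[0,0,0],[0,0,0],[0,0,0],[0,0,0]],"grip":[0.6,0.6,0.6,0.7,1,1,1,1,1,1,1,1]}'
python3 - <<'E'
from h import *
delta([437,114,20],RT); print(arm.state()["wrist_force"])
img,i=cam("wrist"); cv2.imwrite("pics/k.png",img)
for b in blobs(img,40): print(b[0],np.round(b[1:],1),"z10",np.round(ray(i,b[1],b[2],10)[:2],1),"z52",np.round(ray(i,b[1],b[2],52)[:2],1))
E
```

```text
time_s: 9.98
position: [433.8, 115.5, 149.7]
eef_rot: [-0.707, -0.001, 0.708, -0.001]
wrist_force: [1.3, -0.2, 0.1]
opening: 90.9
pos [433.8 115.5 149.7] t 9.975 open 90.9
shift tool mm [129.7   1.5  -3.3] frac [ 0.2593  0.0031 -0.0067]
turn frac [0.0013 0.0005 0.    ]
[ 1.30125741 -0.19431106  0.12447711]
orange [284.  200.4 376.   31.   37. ] z10 [432. 112.] z52 [443.1 112.4]
orange [ 105.9  184.1 1058.    60.    59. ] z10 [445.4 262.2] z52 [454.7 242.3]
orange [ 507.6  157.  5730.5   90.    84. ] z10 [470.  -72.4] z52 [476.  -46.9]
blue [  37.3   15.5 1128.    72.    38. ] z10 [573.6 297.1] z52 [565.5 272.4]
```

View pics/k.png

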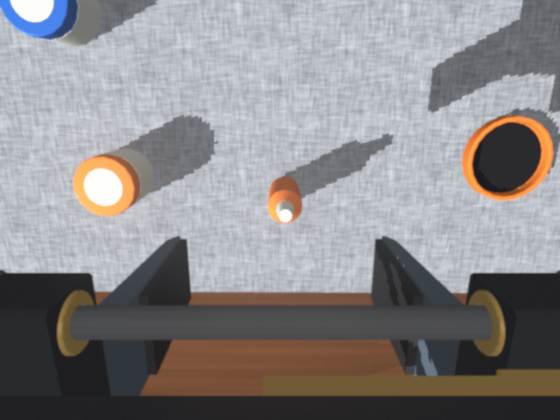

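```bash
python3 -m pendant '{"translation":[[0.03,0.004,-0.007],[0.04,0,0],[0.045,0,0],[0.045,0,0],[0.04,0,0],[0.03,0,0],[0.02,0,0],[0.009,0,0],[0,0,0]],"angular":[[0.001,0,0],[0,0,0],[0,0,0],[0,0,0],[0,0,0],[0,0,0],[0,0,0],[0,0,0],[0,0,0]],"grip":[1,1,1,1,1,1,1,1,1]}'
python3 - <<'E'
from h import *
delta([437,113,20],RT); print(arm.state()["wrist_force"])
img,i=cam("wrist"); cv2.imwrite("pics/l.png",img)
E
```

```text
time_s: 11.15
position: [440.4, 111.8, 19.7]
eef_rot: [-0.707, 0.001, 0.707, 0.001]
wrist_force: [-0.4, 0.1, -1.1]
opening: 91.2
pos [440.4 111.8  19.7] t 11.15 open 91.2
shift tool mm [-0.3 -1.2  3.4] frac [-0.0006 -0.0025  0.0068]
turn frac [-0.001   0.0001 -0.0001]
[-0.36819047  0.08695466 -1.08213714]
```

View pics/l.png

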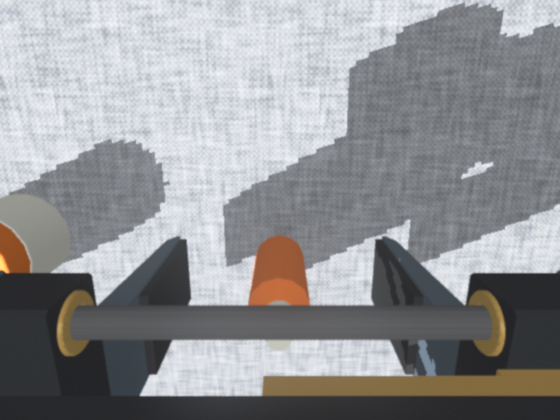

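```bash
python3 -m pendant '{"translation":[[0,-0.0025,0.006],[0,0,0],[0,0,0],[0,0,0],[0,0,0],[0,0,0],[0,0,0],[0,0,0]],"angular":[[0,0,0],[0,0,0],[0,0,0],[0,0,0],[0,0,0],[0,0,0],[0,0,0],[0,0,0]],"grip":[1,0,0,0,0,0,0,0]}' 15
python3 - <<'E'
from h import *
delta([618.5,-292.8,120],RT)
img,i=cam("wrist"); cv2.imwrite("pics/m.png",img)
E
```

```text
time_s: 12.2
position: [437.3, 113.2, 19.9]
eef_rot: [-0.707, 0.001, 0.707, 0.001]
wrist_force: [0.2, 0.3, 0.2]
opening: 26.1
pos [437.3 113.2  19.9] t 12.2 open 26.1
shift tool mm [-100.1  405.5 -182.4] frac [-0.2001  0.811  -0.3647]
turn frac [-0.0009  0.     -0.    ]
```

View pics/m.png

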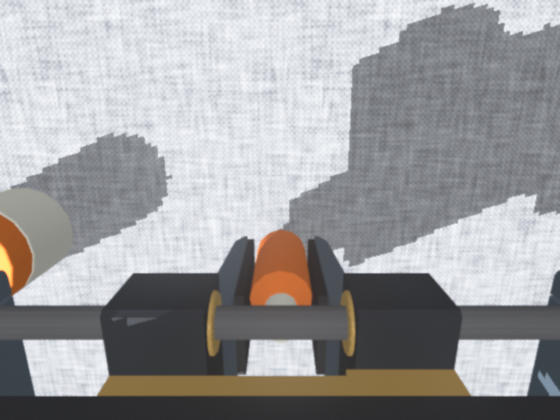

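```bash
python3 -m pendant '{"translation":[[-0.03,0,0],[-0.06,0,0],[-0.06,0,0],[-0.06,0,0],[-0.03,0.045,-0.02],[0,0.1,-0.045],[0,0.1,-0.045],[0,0.1,-0.045],[0,0.1,-0.045],[0,0.1,-0.045],[0,0.1,-0.045],[0,0.09,-0.04]],"angular":[[0,0,0],[0,0,0],[0,0,0],[0,0,0],[0,0,0],[0,0,0],[0,0,0],[0,0,0],[0,0,0],[0,0,0],[0,0,0],[0,0,0]],"grip":[0,0,0,0,0,0,0,0,0,0,0,0]}'
python3 -m pendant '{"translation":[[0,0.06,-0.025],[0,0.016,-0.01],[0,0,0],[0,0,0]],"angular":[[0,0,0],[0,0,0],[0,0,0],[0,0,0]],"grip":[0,0,0,0]}'
python3 - <<'E'
from h import *
delta([618.5,-292.8,24],RT)
img,i=cam("wrist"); cv2.imwrite("pics/n.png",img)
for b in blobs(img,40): print(b[0],np.round(b[1:],1),"z11",np.round(ray(i,b[1],b[2],11)[:2],1))
E
```

```text
time_s: 13.75
position: [601.7, -256.6, 139.5]
eef_rot: [-0.707, 0.001, 0.707, 0.001]
wrist_force: [0.9, 0.6, -1.0]
opening: 25.9
time_s: 14.25
position: [618.2, -291.3, 139.9]
eef_rot: [-0.707, 0.0, 0.707, 0.001]
wrist_force: [0.2, 0.1, -0.1]
opening: 25.5
pos [ 618.2 -291.3  139.9] t 14.25 open 25.5
shift tool mm [115.9   1.6  -0.4] frac [ 0.2319  0.0032 -0.0008]
turn frac [-0.0005  0.0002  0.0002]
orange [ 62.1 364.5 610.   62.   47. ] z11 [458.8 -85.1]
orange [ 281.6  241.  5781.5   62.   134. ] z11 [ 583.5 -292.7]
blue [  27.6  207.2 2841.    61.    58. ] z11 [613.5 -82. ]
```

View pics/n.png

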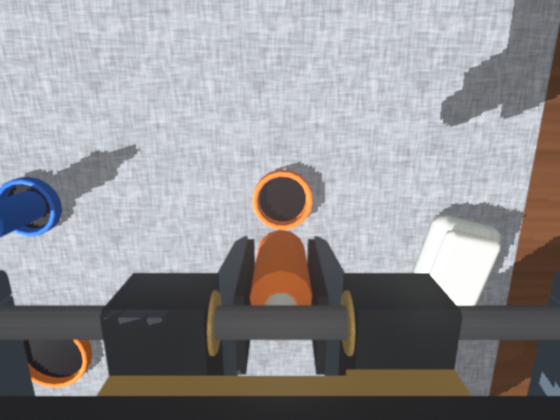

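```bash
python3 - <<'E'
from h import *
i=arm.camera_info("wrist"); print(ray(i,282,199,11))
E
python3 -m pendant '{"translation":[[0.03,0.003,-0.001],[0.05,0,0],[0.05,0,0],[0.04,0,0],[0.025,0,0],[0.015,0,0],[0.01,0,0],[0.007,0,0],[0.003,0,0],[0,0,0],[0,0,0]],"angular":[[0,0,0],[0,0,0],[0,0,0],[0,0,0],[0,0,0],[0,0,0],[0,0,0],[0,0,0],[0,0,0],[0,0,0],[0,0,0]],"grip":[0,0,0,0,0,0,0,0,0,0,0]}'
python3 - <<'E'
from h import *
delta([618.5,-292.8,24.5],RT); print(arm.state()["wrist_force"])
img,i=cam("wrist"); cv2.imwrite("pics/o.png",img)
E
```

```text
[ 620.56539074 -293.08332563   11.        ]
time_s: 15.68
position: [619.3, -294.3, 25.3]
eef_rot: [0.707, -0.001, -0.707, -0.001]
wrist_force: [-0.6, -0.2, -0.3]
opening: 25.7
pos [ 619.3 -294.3   25.3] t 15.675 open 25.7
shift tool mm [ 0.7 -1.5  0.8] frac [ 0.0015 -0.0031  0.0017]
turn frac [-0.0009 -0.0002 -0.0001]
[-0.6217574  -0.17757    -0.34127777]
```

View pics/o.png

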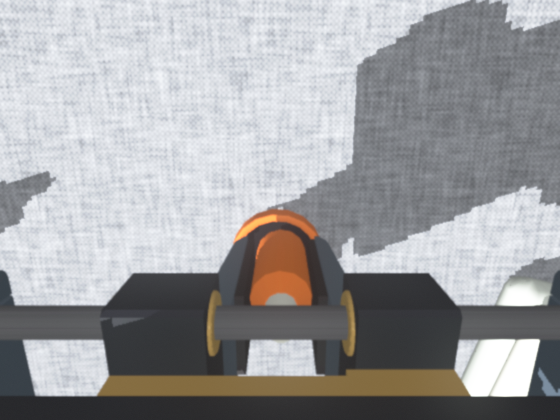

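```bash
python3 -m pendant '{"translation":[[0.0015,-0.003,0],[0,0,0],[0,0,0],[0,0,0],[0,0,0],[0,0,0],[0,0,0],[0,0,0]],"angular":[[0,0,0],[0,0,0],[0,0,0],[0,0,0],[0,0,0],[0,0,0],[0,0,0],[0,0,0]],"grip":[0,0,0.32,0.4,0.6,0.6,0.6,0.6]}'
python3 - <<'E'
from h import *
delta([452,245,170],RT)
img,i=cam("wrist"); cv2.imwrite("pics/p.png",img)
E
```

```text
time_s: 16.73
position: [619.2, -292.7, 24.2]
eef_rot: [0.707, -0.001, -0.707, -0.001]
wrist_force: [-0.3, -1.0, -0.3]
opening: 54.4
pos [ 619.2 -292.7   24.2] t 16.725 open 54.4
shift tool mm [-145.9 -537.3  168.6] frac [-0.2917 -1.0745  0.3373]
turn frac [-0.0009 -0.     -0.    ]
```

View pics/p.png

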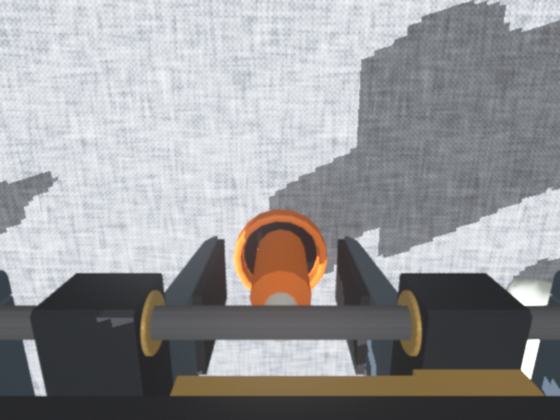

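```bash
python3 -m pendant '{"translation":[[-0.03,0,0],[-0.06,0,0],[-0.08,0,0],[-0.07,0,0],[-0.03,-0.05,0.016],[0,-0.1,0.031],[0,-0.1,0.031],[0,-0.1,0.031],[0,-0.1,0.031],[0,-0.1,0.031],[0,-0.1,0.031],[0,-0.1,0.031]],"angular":[[0,0,0],[0,0,0],[0,0,0],[0,0,0],[0,0,0],[0,0,0],[0,0,0],[0,0,0],[0,0,0],[0,0,0],[0,0,0],[0,0,0]],"grip":[0.6,0.6,0.6,0.7,1,1,1,1,1,1,1,1]}'
python3 -m pendant '{"translation":[[0,-0.1,0.031],[0,-0.1,0.031],[0,-0.07,0.025],[0,-0.055,0.018],[0,0,0],[0,0,0]],"angular":[[-0.001,0,0],[0,0,0],[0,0,0],[0,0,0],[0,0,0],[0,0,0]],"grip":[1,1,1,1,1,1]}'
python3 - <<'E'
from h import *
delta([452,245.5,18],RT)
img,i=cam("wrist"); cv2.imwrite("pics/q.png",img)
for b in blobs(img,40): print(b[0],np.round(b[1:],1),"z48",np.round(ray(i,b[1],b[2],48)[:2],1))
E
```

```text
time_s: 18.27
position: [503.4, 84.2, 160.5]
eef_rot: [0.708, -0.001, -0.706, -0.001]
wrist_force: [-0.2, 0.9, 0.9]
opening: 91.0
time_s: 19.02
position: [451.6, 244.7, 159.7]
eef_rot: [0.707, 0.0, -0.707, 0.0]
wrist_force: [0.3, 0.5, 0.4]
opening: 91.3
pos [451.6 244.7 159.7] t 19.025 open 91.3
shift tool mm [141.7  -0.9  -0.3] frac [ 0.2835 -0.0017 -0.0006]
turn frac [ 0.0002 -0.0003 -0.0001]
orange [ 277.3  205.  2357.5   56.    55. ] z48 [453.6 246.6]
blue [446.6   9.9 667.5  81.   25. ] z48 [590.8 131.9]
blue [ 233.5   32.4 3442.    65.    68. ] z48 [576.6 276.6]
```

View pics/q.png

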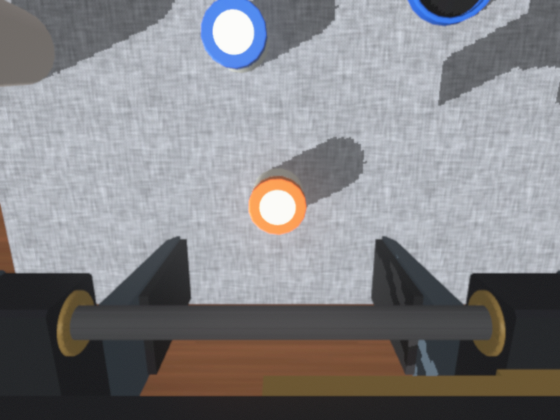

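```bash
python3 -m pendant '{"translation":[[0.03,-0.003,-0.002],[0.05,0,0],[0.05,0,0],[0.05,0,0],[0.04,0,0],[0.03,0,0],[0.02,0,0],[0.013,0,0],[0,0,0],[0,0,0]],"angular":[[0,0,0],[0,0,0],[0,0,0],[0,0,0],[0,0,0],[0,0,0],[0,0,0],[0,0,0],[0,0,0],[0,0,0]],"grip":[1,1,1,1,1,1,1,1,1,1]}'
python3 - <<'E'
from h import *
delta([452.7,246,18],RT)
img,i=cam("wrist"); cv2.imwrite("pics/r.png",img)
E
```

```text
time_s: 20.32
position: [452.7, 246.8, 18.1]
eef_rot: [0.708, 0.0, -0.707, 0.0]
wrist_force: [-0.2, 0.9, -0.1]
opening: 91.0
pos [452.7 246.8  18.1] t 20.325 open 91.0
shift tool mm [ 0.1  0.8 -0. ] frac [ 0.0002  0.0016 -0.    ]
turn frac [ 0.0001 -0.0004  0.0001]
```

View pics/r.png

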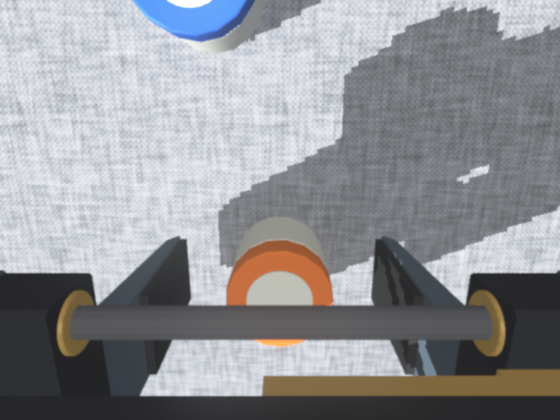

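Centred (col 280). Close on the pot.

```bash
python3 -m pendant '{"translation":[[0,0,0],[0,0,0],[0,0,0],[0,0,0],[0,0,0],[0,0,0]],"angular":[[0,0,0],[0,0,0],[0,0,0],[0,0,0],[0,0,0],[0,0,0]],"grip":[0,0,0,0,0,0]}' 20
python3 - <<'E'
from h import *
delta([468.2,-74,100],RT)
E
```

```text
time_s: 21.12
position: [452.3, 246.6, 17.6]
eef_rot: [0.707, 0.0, -0.707, 0.0]
wrist_force: [-0.3, -0.4, 0.5]
opening: 45.4
pos [452.3 246.6  17.6] t 21.125 open 45.4
shift tool mm [-82.4 320.6 -15.8] frac [-0.1648  0.6413 -0.0316]
turn frac [ 0.0001 -0.     -0.    ]
```

```bash
python3 -m pendant '{"translation":[[-0.03,0,0],[-0.06,0,0],[-0.07,0,0],[-0.06,0.04,0],[0,0.08,-0.004],[0,0.09,-0.004],[0,0.09,-0.004],[0,0.09,-0.004],[0,0.09,-0.004],[0,0.09,-0.004],[0,0.05,-0.005],[0,0.021,-0.003]],"angular":[[0,0,0],[0,0,0],[0,0,0],[0,0,0],[0,0,0],[0,0,0],[0,0,0],[0,0,0],[0,0,0],[0,0,0],[0,0,0],[0,0,0]],"grip":[0,0,0,0,0,0,0,0,0,0,0,0]}'
python3 -m pendant '{"translation":[[0,0,0],[0,0,0]],"angular":[[0,0,0],[0,0,0]],"grip":[0,0]}'
python3 - <<'E'
from h import *
delta([468.2,-74,22],RT)
img,i=cam("wrist"); cv2.imwrite("pics/s.png",img)
for b in blobs(img,40): print(b[0],np.round(b[1:],1),"z11",np.round(ray(i,b[1],b[2],11)[:2],1))
E
```

```text
time_s: 22.62
position: [468.5, -75.1, 128.4]
eef_rot: [0.707, -0.001, -0.707, -0.001]
wrist_force: [-0.2, -0.3, -1.4]
opening: 45.5
time_s: 22.88
position: [468.3, -73.0, 127.8]
eef_rot: [-0.707, -0.001, 0.707, -0.0]
wrist_force: [-0.3, -0.0, -0.8]
opening: 45.8
pos [468.3 -73.  127.8] t 22.875 open 45.8
shift tool mm [1.058e+02 1.000e+00 1.000e-01] frac [2.115e-01 2.100e-03 1.000e-04]
turn frac [0.0004 0.     0.0001]
orange [280.6 342.8 231.5  50.    8. ] z11 [341.7 -74. ]
orange [ 280.9  276.7 3446.   108.    64. ] z11 [406.3 -74. ]
orange [281.9 198.2 876.5  85.   68. ] z11 [474.4 -74.7]
blue [289.7   9.5 658.   40.   23. ] z11 [608.4 -79.6]
blue [288.9  18.1 684.   71.   43. ] z11 [603.1 -79.1]
blue [ 33.6  22.2 787.   63.   41. ] z11 [600.1  98.3]
```

View pics/s.png

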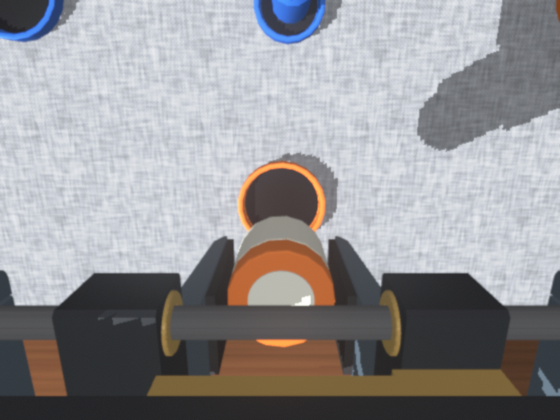

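```bash
python3 - <<'E'
from h import *
i=arm.camera_info("wrist"); print(ray(i,282,204,11))
E
python3 -m pendant '{"translation":[[0.03,0.002,0],[0.045,0,0],[0.045,0,0],[0.035,0,0],[0.02,0,0],[0.015,0,0],[0.01,0,0],[0.006,0,0],[0.003,0,0],[0,0,0],[0,0,0]],"angular":[[0,0,0],[0,0,0],[0,0,0],[0,0,0],[0,0,0],[0,0,0],[0,0,0],[0,0,0],[0,0,0],[0,0,0],[0,0,0]],"grip":[0,0,0,0,0,0,0,0,0,0,0]}'
python3 - <<'E'
from h import *
delta([468.2,-74.5,22],RT);print(arm.state()["wrist_force"])
img,i=cam("wrist"); cv2.imwrite("pics/t.png",img)
E
```

```text
[469.70085407 -74.69522816  11.        ]
time_s: 24.3
position: [468.6, -75.0, 23.3]
eef_rot: [0.707, 0.0, -0.707, 0.0]
wrist_force: [0.5, -0.0, -1.0]
opening: 45.7
pos [468.6 -75.   23.3] t 24.3 open 45.7
shift tool mm [ 1.3 -0.5  0.4] frac [ 0.0026 -0.001   0.0007]
turn frac [ 0.0001 -0.0002 -0.0001]
[ 0.49983812 -0.01438207 -0.96280127]
```

View pics/t.png

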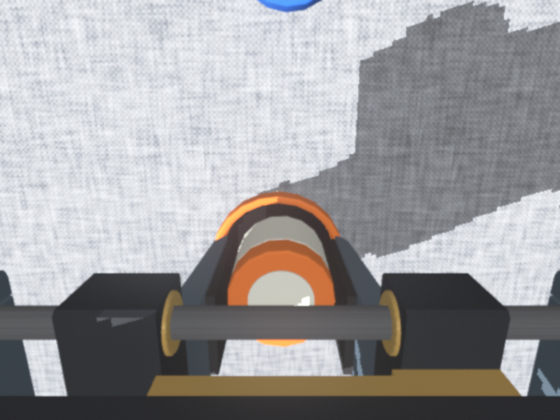

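```bash
python3 -m pendant '{"translation":[[0.0016,-0.001,0],[0,0,0],[0,0,0],[0,0,0],[0,0,0],[0,0,0],[0,0,0],[0,0,0]],"angular":[[0,0,0],[0,0,0],[0,0,0],[0,0,0],[0,0,0],[0,0,0],[0,0,0],[0,0,0]],"grip":[0,0,0.53,0.6,0.8,0.8,0.8,0.8]}'
python3 - <<'E'
from h import *
delta([577.5,276,170],RT)
img,i=cam("wrist"); cv2.imwrite("pics/u.png",img)
E
```

```text
time_s: 25.35
position: [468.4, -74.4, 22.3]
eef_rot: [0.707, 0.0, -0.707, 0.0]
wrist_force: [0.0, 0.0, -0.0]
opening: 72.9
pos [468.4 -74.4  22.3] t 25.35 open 72.9
shift tool mm [-147.7 -350.3 -109.2] frac [-0.2954 -0.7007 -0.2185]
turn frac [ 0.0001 -0.     -0.    ]
```

View pics/u.png

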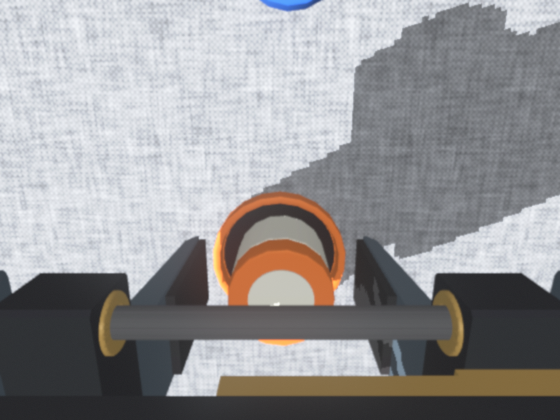

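Pot is standing inside the ring, centred. On to the blue pot.

```bash
python3 -m pendant '{"translation":[[-0.03,0,0],[-0.06,0,0],[-0.08,0,0],[-0.08,0,0],[-0.03,-0.05,-0.015],[0,-0.1,-0.031],[0,-0.1,-0.031],[0,-0.1,-0.031],[0,-0.1,-0.031],[0,-0.1,-0.031],[0,-0.1,-0.031],[0,-0.05,-0.018]],"angular":[[0,0,0],[0,0,0],[0,0,0],[0,0,0],[0,0,0],[0,0,0],[0,0,0],[0,0,0],[0,0,0],[0,0,0],[0,0,0],[0,0,0]],"grip":[0.8,0.8,0.8,0.8,1,1,1,1,1,1,1,1]}'
python3 -m pendant '{"translation":[[0,0,0],[0,0,0]],"angular":[[0,0,0],[0,0,0]],"grip":[1,1]}'
python3 - <<'E'
from h import *
delta([577.5,276,18],RT)
img,i=cam("wrist"); cv2.imwrite("pics/v.png",img)
for b in blobs(img,40): print(b[0],np.round(b[1:],1),"z48",np.round(ray(i,b[1],b[2],48)[:2],1))
E
```

```text
time_s: 26.9
position: [578.0, 278.3, 161.8]
eef_rot: [-0.707, -0.001, 0.707, -0.001]
wrist_force: [-0.3, -1.2, 0.0]
opening: 91.3
time_s: 27.15
position: [577.2, 274.7, 162.0]
eef_rot: [-0.707, 0.0, 0.707, -0.0]
wrist_force: [0.2, 0.1, 0.8]
opening: 91.4
pos [577.2 274.7 162. ] t 27.15 open 91.4
shift tool mm [144.   -1.4  -0.4] frac [ 0.288  -0.0029 -0.0008]
turn frac [ 0.0001  0.0003 -0.0004]
blue [ 277.   205.1 2298.    55.    54. ] z48 [578.4 276.7]
blue [ 467.5  139.3 5417.    86.    82. ] z48 [629.6 134.3]
```

View pics/v.png

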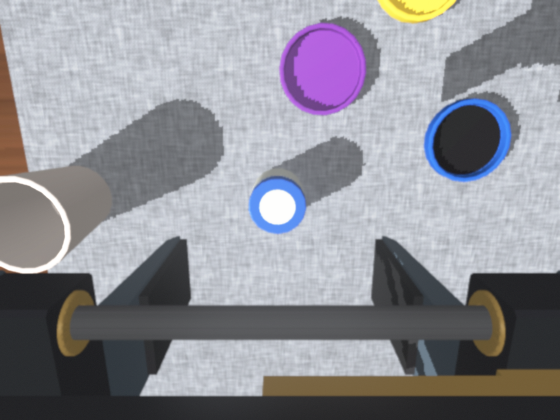

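```bash
python3 -m pendant '{"translation":[[0.03,-0.003,-0.0015],[0.05,0,0],[0.05,0,0],[0.05,0,0],[0.045,0,0],[0.03,0,0],[0.02,0,0],[0.013,0,0],[0,0,0],[0,0,0]],"angular":[[0,0,0],[0,0,0],[0,0,0],[0,0,0],[0,0,0],[0,0,0],[0,0,0],[0,0,0],[0,0,0],[0,0,0]],"grip":[1,1,1,1,1,1,1,1,1,1]}'
python3 - <<'E'
from h import *
delta([578,276.3,18],RT)
img,i=cam("wrist"); cv2.imwrite("pics/w.png",img)
E
```

```text
time_s: 28.45
position: [579.0, 277.4, 19.0]
eef_rot: [0.708, 0.0, -0.707, -0.0]
wrist_force: [0.0, -0.2, 0.1]
opening: 91.3
pos [579.  277.4  19. ] t 28.45 open 91.3
shift tool mm [1.  1.1 1. ] frac [0.002  0.0022 0.002 ]
turn frac [ 0.0001 -0.0004  0.0002]
```

View pics/w.png

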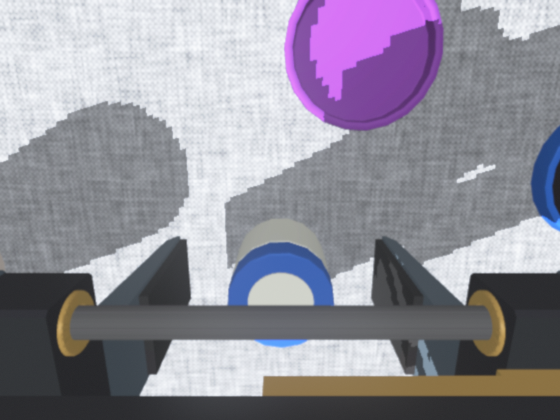

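```bash
python3 -m pendant '{"translation":[[0.001,0,0.001],[0,0,0],[0,0,0],[0,0,0],[0,0,0],[0,0,0],[0,0,0]],"angular":[[0,0,0],[0,0,0],[0,0,0],[0,0,0],[0,0,0],[0,0,0],[0,0,0]],"grip":[1,0,0,0,0,0,0]}' 20
python3 - <<'E'
from h import *
delta([623.6,113.5,128],RT)
E
```

```text
time_s: 29.38
position: [578.0, 277.1, 17.8]
eef_rot: [-0.707, -0.0, 0.707, -0.0]
wrist_force: [0.3, 0.7, -0.4]
opening: 45.2
pos [578.  277.1  17.8] t 29.375 open 45.2
shift tool mm [-110.2  163.7  -45.5] frac [-0.2204  0.3273 -0.091 ]
turn frac [ 0.0001  0.     -0.    ]
```

```bash
python3 -m pendant '{"translation":[[-0.03,0,0],[-0.06,0,0],[-0.07,0,0],[-0.06,0.02,-0.005],[0,0.055,-0.017],[0,0.08,-0.02],[0,0.08,-0.02],[0,0.06,-0.018],[0,0.032,-0.011],[0,0,0],[0,0,0]],"angular":[[0,0,0],[0,0,0],[0,0,0],[0,0,0],[0,0,0],[0,0,0],[0,0,0],[0,0,0],[0,0,0],[0,0,0],[0,0,0]],"grip":[0,0,0,0,0,0,0,0,0,0,0]}'
python3 - <<'E'
from h import *
delta([623.6,113.5,22.5],RT)
img,i=cam("wrist"); cv2.imwrite("pics/x.png",img)
T=i["camera_from_world"]; print("cam",-T[:3,:3].T@T[:3,3])
for b in blobs(img,40): print(b[0],np.round(b[1:],1),"z11",np.round(ray(i,b[1],b[2],11)[:2],1))
print(ray(i,282,204,11))
E
```

```text
time_s: 30.75
position: [623.3, 114.7, 128.0]
eef_rot: [-0.707, -0.001, 0.707, -0.0]
wrist_force: [-0.5, 0.9, -1.3]
opening: 45.6
pos [623.3 114.7 128. ] t 30.75 open 45.6
shift tool mm [105.5   1.3  -0.3] frac [ 0.211   0.0026 -0.0006]
turn frac [0.0003 0.     0.0002]
cam [703.31848268 113.96550464 298.11731801]
orange [517.5 380.5 317.   27.   21. ] z11 [ 456.9 -104.2]
orange [516.4 353.4 183.5  20.   30. ] z11 [486.2 -97.9]
blue [280.9 342.3 170.   49.    7. ] z11 [497.1 113.6]
blue [ 280.7  277.4 3335.   107.    63. ] z11 [560.7 113.8]
blue [ 522.7  218.6 3275.    75.    63. ] z11 [613.  -80.1]
blue [280.7 197.6 903.   86.   70. ] z11 [629.9 114. ]
[624.69066439 112.99003463  11.        ]
```

View pics/x.png

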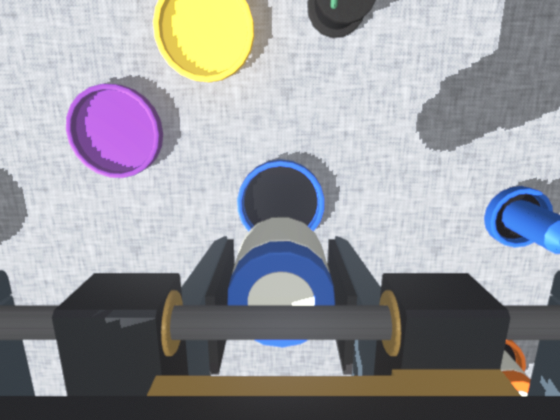

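```bash
python3 -m pendant '{"translation":[[0.03,0.0015,-0.001],[0.045,0,0],[0.045,0,0],[0.035,0,0],[0.02,0,0],[0.015,0,0],[0.01,0,0],[0.006,0,0],[0.003,0,0],[0,0,0],[0,0,0]],"angular":[[0,0,0],[0,0,0],[0,0,0],[0,0,0],[0,0,0],[0,0,0],[0,0,0],[0,0,0],[0,0,0],[0,0,0],[0,0,0]],"grip":[0,0,0,0,0,0,0,0,0,0,0]}'
python3 - <<'E'
from h import *
delta([624,113.7,22],RT);print(arm.state()["wrist_force"])
img,i=cam("wrist"); cv2.imwrite("pics/y.png",img)
E
```

```text
time_s: 32.17
position: [624.3, 112.9, 23.6]
eef_rot: [0.707, 0.0, -0.707, 0.0]
wrist_force: [-0.9, 0.2, -0.6]
opening: 45.4
pos [624.3 112.9  23.6] t 32.175 open 45.4
shift tool mm [ 1.6 -0.8  0.3] frac [ 0.0032 -0.0016  0.0005]
turn frac [ 0.0001 -0.0002  0.    ]
[-0.87174027  0.15158808 -0.64342115]
```

View pics/y.png

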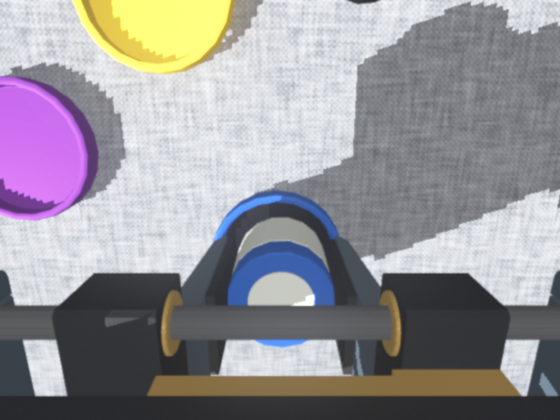

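```bash
python3 -m pendant '{"translation":[[0.0022,-0.002,0],[0,0,0],[0,0,0],[0,0,0],[0,0,0],[0,0,0],[0,0,0],[-0.02,0,0],[-0.06,0,0],[-0.08,0,0],[-0.1,0,0],[-0.06,0,0]],"angular":[[0,0,0],[0,0,0],[0,0,0],[0,0,0],[0,0,0],[0,0,0],[0,0,0],[0,0,0],[0,0,0],[0,0,0],[0,0,0],[0,0,0]],"grip":[0,0,0.53,0.6,0.8,0.8,0.8,0.8,0.8,0.8,0.8,0.8]}'
python3 -m pendant '{"translation":[[0,0,0.1],[0,0,0.1],[0,0,0.1],[0,0,0.1],[0,0,0],[0,0,0]],"angular":[[0,0,0],[0,0,0],[0,0,0],[0,0,0],[0,0,0],[0,0,0]],"grip":[0.8,0.8,0.8,0.8,0.8,0.8]}'
python3 - <<'E'
from h import *
print(arm.state()["position"],arm.state()["time_s"])
for n in ("top","side","wrist"):
    img,i=cam(n); cv2.imwrite(f"pics/z_{n}.png",img)
    for b in blobs(img,20): print(n,b[0],np.round(b[1:],1),"z10",np.round(ray(i,b[1],b[2],10)[:2],1),"z52",np.round(ray(i,b[1],b[2],52)[:2],1))
    if n=="top": cv2.imwrite("pics/z_topc.png",cv2.resize(img[120:310,170:400],None,fx=3,fy=3))
    if n=="side": cv2.imwrite("pics/z_sidec.png",cv2.resize(img[130:290,180:400],None,fx=3.5,fy=3.5))
E
```

```text
time_s: 33.72
position: [625.0, 114.1, 186.0]
eef_rot: [0.709, 0.0, -0.705, -0.0]
wrist_force: [1.1, 0.5, -0.3]
opening: 72.8
time_s: 34.48
position: [425.1, 114.1, 183.2]
eef_rot: [0.708, 0.0, -0.706, 0.0]
wrist_force: [0.1, -0.7, 0.1]
opening: 72.9
[425.12014044 114.06074906 183.24579264] 34.475
top orange [274.3 273.  435.   27.   28. ] z10 [467.9 -74. ] z52 [468.1 -73.4]
top orange [363.  214.3  45.   19.   19. ] z10 [ 617.8 -292. ] z52 [ 612.5 -283.3]
top orange [ 11.3 138.5  67.5  25.   13. ] z10 [787.  592.7] z52 [775.4 568.4]
top orange [288.5  50.   38.5  10.   14. ] z10 [1045.2  -97.3] z52 [1023.9  -95.9]
top orange [435.9  26.5  50.   10.   25. ] z10 [1124.4 -487. ] z52 [1100.1 -471. ]
top orange [437.7   7.6  21.5   7.   11. ] z10 [1178.4 -493. ] z52 [1152.2 -476.8]
top orange [292.   17.9  40.    9.   33. ] z10 [1134.9 -105. ] z52 [1110.2 -103.2]
top orange [147.8  45.7 189.5  26.   80. ] z10 [1044.5  268. ] z52 [1023.2  255.8]
top blue [  2.8 273.3 116.    7.   98. ] z10 [452.8 580.3] z52 [453.6 556.4]
top blue [277.9 214.3 250.5  19.   19. ] z10 [612.5 -79.4] z52 [607.4 -78.6]
top blue [200.2 207.9 536.5  27.   27. ] z10 [623.7 113.6] z52 [618.2 107.1]
side orange [323.3 240.5 115.   28.   19. ] z10 [464.8 -69.3] z52 [434.5 -28.6]
side orange [324.1 226.5 217.5  19.   16. ] z10 [ 497.7 -114.4] z52 [465.5 -71.1]
side orange [330.  178.4 114.5  14.   22. ] z10 [ 626.7 -306.5] z52 [ 587.  -251.9]
side blue [223.1 251.1 123.5  29.   20. ] z10 [619.6 118.6] z52 [580.2 148.3]
side blue [222.4 237.1 222.   20.   16. ] z10 [660.7  84.4] z52 [618.9 116.1]
side blue [282.8 213.1 175.5  16.   23. ] z10 [615.5 -88. ] z52 [576.4 -46.2]
wrist orange [ 493.3  144.1 5661.    98.    77. ] z10 [468.4 -79. ] z52 [472.9 -55.4]
```

View pics/z_topc.png

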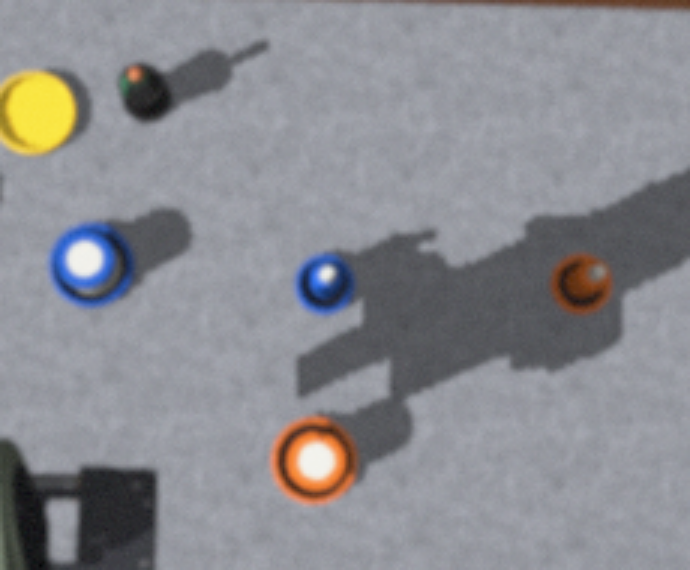

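View pics/z_sidec.png

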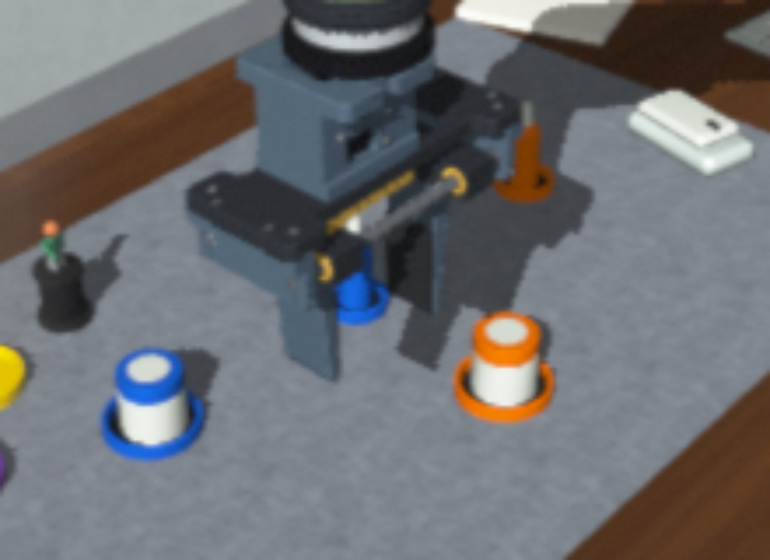

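View pics/z_wrist.png

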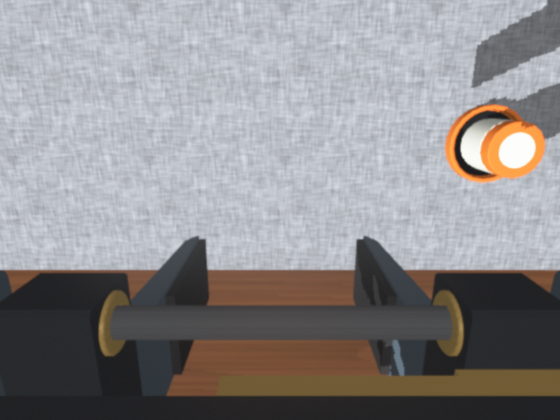

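```bash
python3 - <<'E'
from h import *
img=cv2.imread("pics/z_top.png"); i=arm.camera_info("top")
h=cv2.cvtColor(img,cv2.COLOR_BGR2HSV); w=cv2.inRange(h,(0,0,190),(180,80,255))
for n,(u,v),z,t in (("bpot",(198,206),52,(623.7,113.7)),("opot",(275,273),52,(468,-74)),("bdrop",(279,211),79,(612.5,-79.3)),("odrop",(369,210.3),79,(618.3,-292.4))):
    m=w.copy()*0; cv2.circle(m,(int(u),int(v)),8,255,-1); M=cv2.moments(cv2.bitwise_and(m,w),True)
    if M["m00"]>2: u,v=M["m10"]/M["m00"],M["m01"]/M["m00"]
    p=ray(i,u,v,z)[:2]; print(n,M["m00"],p.round(1),"off",(p-t).round(1))
a=cv2.imread("pics/a_top.png")
for n,(x0,y0,x1,y1) in (("figure",(205,130,235,165)),("mouse",(400,215,445,270))):
    d=cv2.absdiff(a,img)[y0:y1,x0:x1]; print(n,d.mean())
E
```

```text
bpot 120.0 [623.2 113.6] off [-0.5 -0.1]
opot 118.0 [467.7 -75. ] off [-0.3 -1. ]
bdrop 17.0 [612.3 -78.4] off [-0.2  0.9]
odrop 0.0 [ 618.9 -291.8] off [0.6 0.6]
figure 7.605396825396825
mouse 9.32148148148148
```

```bash
python3 -c "
from plant import arm
print(arm.close_job())"
```

```text
the job is handed in; nothing more can be done
None
```

I put all four paints away and handed the job in at about 35 s of robot time. I placed them in this order: blue dropper, orange dropper, orange pot, blue pot. Each was set on its tray floor and released, and the gripper then backed off to about 183 mm above the desk, touching nothing.

- **Position:** in the last top picture, each paint's top lies within about 1 mm of its tray's centre (limit 10 mm). The orange dropper's cap was in shadow, so I read its pixel position by eye rather than from a mask.
- **Upright:** the top and side pictures show all four standing upright in their own trays. I judged height and tilt from these pictures and from where the gripper let go, not by a separate measurement.
- **Bystanders:** the figure and mouse look to be where they were at the start. Comparing the first and last top pictures gave average pixel differences of 7.6 and 9.3, which I put down to image noise and shadow. I did not measure their positions.
- **Disagreements:** the camera views differed by at most about 2 mm on where the trays and paints were. No check failed.

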